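Open the square peg jar in its cradle

ROBOT

A 6-joint arm with a two-finger parallel gripper is mounted at the origin on a cart in front of the work surface, level with it; the furniture and walls round the work are solid. World frame = base frame: x ahead of the robot, y to its left, z up, the work surface at z = 0. Lengths are in mm, angles in rad, forces in N, time in s.
With the tool pointing down it reaches from about 400 to 925 mm from the base axis. Payload 3.4 kg.
Tool frame: the origin (TCP) lies at the very end of the fingers, on their centre line; the grasp point (between the pads) lies 19 mm behind it; z points along the fingers, y is the direction in which the jaws open and shut (so a half turn about z gives the same grasp; the last joint's range is limited). The gripper opens to 85 mm and grips with 20 to 120 N. Pads are 22 mm wide; open, the fingers measure 114 mm over their backs; the gripper's body (76 mm by 85 mm) begins 54 mm behind the grasp point. The pads swing forward as they close: fully open they stand 13 mm farther back than shut.
Start: joints at [1.188, 0.307, 1.506, -0, 1.328, -0.073], TCP at [174.775, 547.8, 197.505] pointing down, gripper open.
Joint ranges: [-3.12, 3.12], [-1.05, 2.28], [0.14, 2.33], [-1.42, 4.57], [0.1, 2.73], [-2.68, 2.68]. Speed limits (rad/s): [2.57, 2.57, 3.14, 3.14, 3.14, 3.14].

INTERFACE

Orientations are given as a unit quaternion [w, x, y, z].
In Python, from plant import manip, camera, calibration, job gives the robot as it stands. The module is installed in compiled form; this text tells all that it offers. Calls block until the motion is done:
- manip.reach(position, orientation): joint-space move of the TCP to a pose.
- manip.movel(position, rot=None, velocity=150): straight line of the TCP; rot=None keeps the orientation; velocity is the mean speed in mm/s.
- manip.movej(angles): joint-space move.
- manip.grip(opening, grasp_force=None): finger opening in mm; grasp_force is the grip in N (None keeps the last); returns when the fingers have stopped.
- manip.hold(seconds).
- manip.inverse_kinematics(position, orientation): joint angles nearest the present ones, or None.
- manip.state(): the state.
- camera(name): name is "side" or "top"; returns the picture (480x640x3 uint8, blue, green, red); there is no depth.
- calibration(name): a dict with "camera_matrix" (3x3 intrinsics, pixels), "R" (3x3) and "t" (3): a world point X has camera coordinates R X + t. Camera axes: x right, y down, z forward; pixel columns grow to the right and rows downward; lengths in mm; the calibration is good to about 2 mm. A picture is of the moment at which its call begins. calibration takes no time and is no camera call.
A pose or a line that the arm cannot do raises manip.MotionError and nothing moves.
- job.hand_in(): hands the job in, once; it reports no verdict.
The state is a dict: "time_s": time; "joint_pos": joint angles; "qd": joint speeds; "effort": joint torques, N m; "ee_pos": TCP position; "tcp_rot": TCP orientation; "contact_force": force on the tool from outside, world axes, zero at the start; "moment": the same for the moment, N m; "width": finger opening in mm.
Only numpy, scipy, OpenCV 4.12 (cv2) and the standard library are available. Lean on these libraries where they do the work, as an engineer would, in place of code of your own. Each camera call takes 0.05 s, during which the arm holds its last target.

TASK

Stand the white square jar in the wooden cradle, which keeps it from turning, then unscrew its black cap (an ordinary right-hand thread, somewhat more than one full turn) until it comes free and lift it off. Lay the cap, top upward and without dropping it, on the cork mat; leave the open jar standing in the cradle and do not tip the jar or disturb the other tools.

Things in the scene. Friction and masses are not known exactly. Their poses are not given: they have to be found in the camera images.
- jar_center (a point): Point on the axis of the loose white jar, 50 mm above its underside; z up along the axis, x and y square to the body's faces, so the jar fits the cradle at any quarter turn. The body can be gripped across two faces from above, past the cap, which is narrower. Jar with cap is 99.5 mm high.
- jar: The same jar, white plastic, blue panel on one side, 0.25 to 0.42 kg; origin at the centre of its underside. Square body 62x62 mm, 66 mm high, round shoulder (radius 26) up to 72 mm, round threaded neck (radius 21, over the thread 24.5) up to 96 mm. The body's corners stand 42 mm from the axis and catch fingers that turn lower than the cap's rim.
- cap_center (a point): Centre of the loose black knurled cap (57 mm across, 26.5 mm high, white line on top, 0.12 kg): half-way up, 13 mm above its lower rim and below its top; z up along its axis. Screwed on, it lies 36 mm above jar_center, and the rim is 1 mm over the shoulder: keep the fingertips above the rim when turning it.
- cap: The same cap, origin at the centre of its lower rim. Coarse right-hand thread: unscrews counterclockwise seen from above with little torque, rises 8.9 mm a turn, lets go after about 1.15 turns (7.2 rad, besides the jar's play in the cradle), risen about 10 mm. Until then lifting it lifts the jar. Once free, lift it 14 mm more to clear the neck.
- cradle: Wooden cradle fixed to the bench: base board 112x112x10 mm, on it a square well 69x69 mm inside, walls 12 mm thick, their top 34 mm above the bench. Origin at the centre of its underside, x and y along the walls, z up. The jar stands on the board, 10 mm above the bench, with 3.5 mm play on each side, and can turn only about 7 degrees either way.
- cork_mat: Flat square cork mat fixed on the bench, 130x130 mm, 4 mm thick. Origin at the centre of its underside, x and y along its edges, z up.
- finger_plane_1: Bystander, not to be disturbed: small brass finger plane, 23x48x25 mm; origin at the centre of its underside.
- finger_plane_2: Bystander, not to be disturbed: small brass finger plane, 29x60x31 mm; origin at the centre of its underside.
- sanding_block: Bystander, not to be disturbed: cork-coloured sanding block, 46x90x27 mm; origin at the centre of its underside.
- spool_clamp_1: Bystander, not to be disturbed: wooden spool clamp with wing nut standing upright, 35x35x68 mm; origin at the centre of its underside.
- spool_clamp_2: Bystander, not to be disturbed: wooden spool clamp with wing nut standing upright, 35x35x68 mm; origin at the centre of its underside.
Not all that is in view belongs to the job. There is more than one size of the cap; the job needs the smallest.

How it is judged:
By the outcome, as a careful person would: the job done as asked, in the order asked, and still so for the second after the job is handed in, with the robot touching nothing.
It also fails if it takes over 72 s, if anything falls off the work surface, if the arm or the gripper's body presses on something with over 40 N, if the wrist force passes 120 N, or if a joint passes its speed limit or range.

## Working session

There is one attempt and no reset: what is moved stays moved. The work goes in short steps, each a Python script; the robot and the scene stay as the last script left them, time stands still between calls to the robot, and variables do not carry over. Pictures are saved under pics/ and viewed, and the job is handed in when it is done.

```bash
mkdir -p pics; python3 - <<'E'
from plant import manip,camera,calibration
import cv2
for n in("top","side"):
    cv2.imwrite(f"pics/{n}0.png",camera(n)); c=calibration(n); print(n,c["camera_matrix"],c["R"],c["t"])
s=manip.state(); print({k:s[k] for k in("time_s","ee_pos","tcp_rot","width","contact_force")})
E
```

```text
top [[607.85310028   0.         309.20554851]
 [  0.         607.85310028 244.43414719]
 [  0.           0.           1.        ]] [[ 0.00256413 -0.9999617  -0.00836761]
 [-0.99644727 -0.00185055 -0.08419871]
 [ 0.08418     0.00855377 -0.99641385]] [  21.415887    604.12294966 1351.46673007]
side [[540.52149297   0.         317.08163291]
 [  0.         540.52149297 236.91567314]
 [  0.           0.           1.        ]] [[-0.95612957 -0.29249391 -0.01623441]
 [-0.09035505  0.34716954 -0.93343949]
 [ 0.27866146 -0.89102223 -0.35836737]] [600.61388082 136.55100704 789.40236908]
{'time_s': 0.1, 'ee_pos': array([174.52157137, 547.15285432, 196.68293129]), 'tcp_rot': array([-2.13059123e-04,  1.53795248e-01,  9.88102306e-01, -9.00011008e-04]), 'width': 85.41573877380864, 'contact_force': array([ 0.58094037, -0.22640462,  0.28382293])}
```

View pics/top0.png

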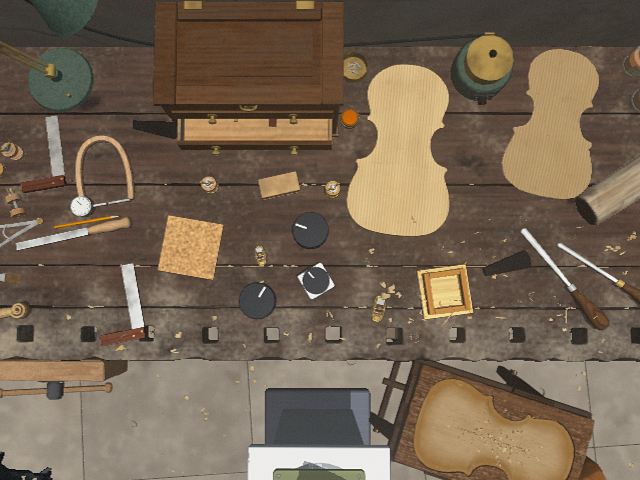

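View pics/side0.png

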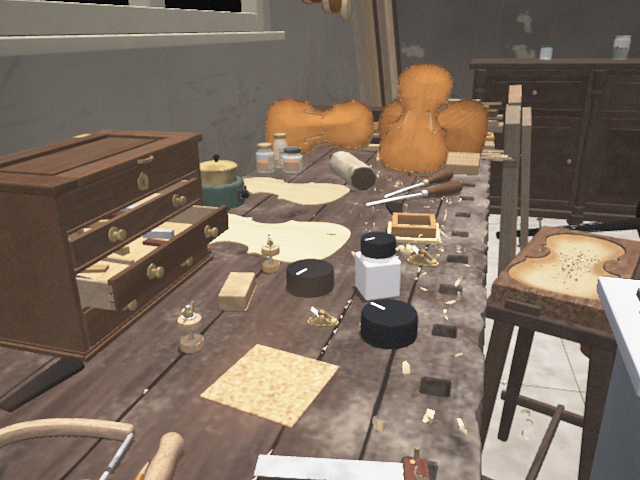

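```bash
python3 - <<'E'
import cv2
a=cv2.imread("pics/top0.png");b=cv2.imread("pics/side0.png")
cv2.imwrite("pics/c1.png",cv2.resize(a[190:330,285:485],None,fx=4,fy=4,interpolation=cv2.INTER_CUBIC))
cv2.imwrite("pics/c2.png",cv2.resize(a[160:330,145:345],None,fx=3.5,fy=3.5,interpolation=cv2.INTER_CUBIC))
cv2.imwrite("pics/c3.png",cv2.resize(b[190:360,300:460],None,fx=3.5,fy=3.5,interpolation=cv2.INTER_CUBIC))
E
```

```text
(no output)
```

View pics/c1.png

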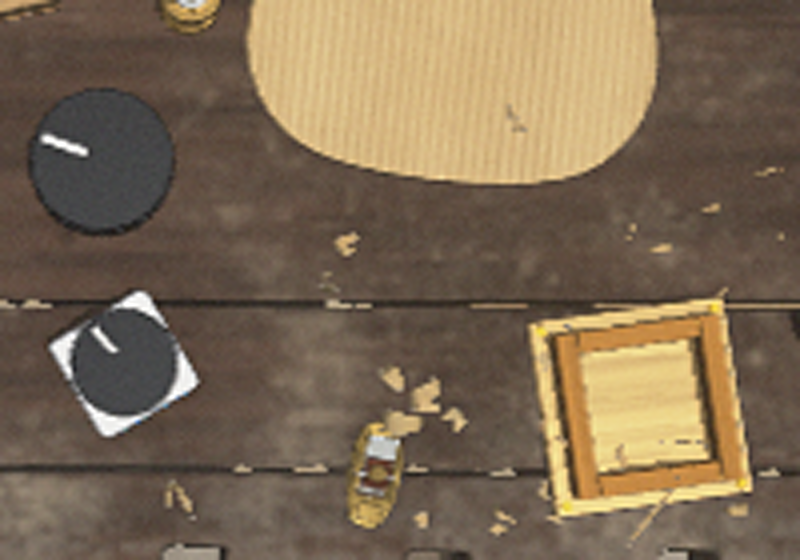

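View pics/c2.png

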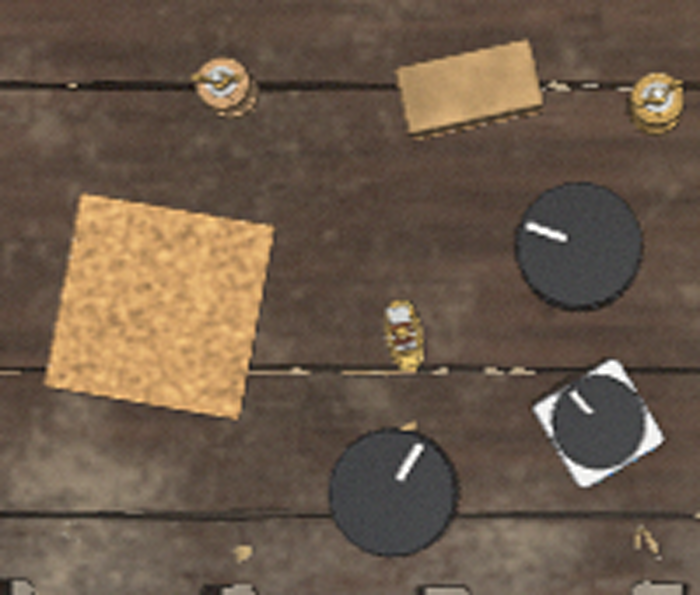

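View pics/c3.png

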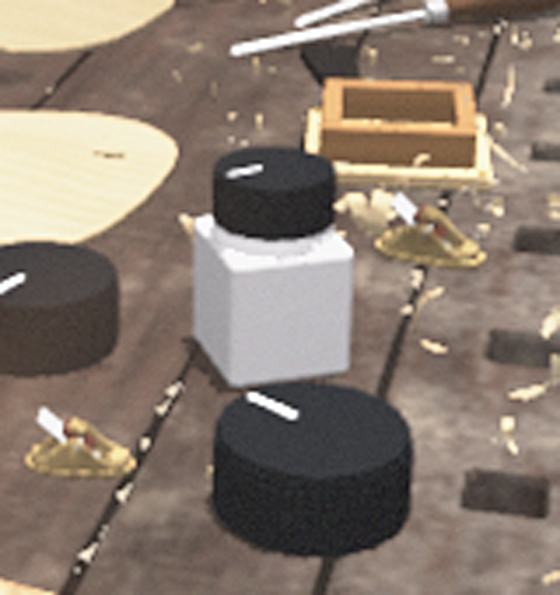

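```bash
cat > h.py <<'E'
import numpy as np,cv2
from plant import manip,camera,calibration
def back(n,p,z):
    c=calibration(n);K,R,t=c["camera_matrix"],c["R"],c["t"]
    d=R.T@np.linalg.inv(K)@np.array([p[0],p[1],1.]);o=-R.T@t
    return o+d*(z-o[2])/d[2]
def proj(n,X):
    c=calibration(n);x=c["camera_matrix"]@(c["R"]@np.asarray(X,float)+c["t"]);return x[:2]/x[2]
def unc(p,f,o): return [(p[0]+.5)/f-.5+o[0],(p[1]+.5)/f-.5+o[1]]
def quat(a): # tool down; jaw (y axis) world direction angle a
    from scipy.spatial.transform import Rotation as Ro
    y=np.array([np.cos(a),np.sin(a),0]);z=np.array([0,0,-1.]);x=np.cross(y,z)
    q=Ro.from_matrix(np.c_[x,y,z]).as_quat();return np.array([q[3],*q[:3]])
def st(): 
    s=manip.state();print("t%.2f"%s["time_s"],"ee",np.round(s["ee_pos"],1),"F",np.round(s["contact_force"],1),"w%.1f"%s["width"],"j6 %.2f"%s["joint_pos"][5]);return s
E
python3 - <<'E'
from h import *
a=cv2.imread("pics/top0.png")
def fit(name,pts,f,o,z,mod):
    P=np.array([back("top",unc(p,f,o),z)[:2] for p in pts]);n=len(P)
    e=np.roll(P,-1,0)-P
    ang=np.degrees(np.arctan2(e[:,1],e[:,0]))%90
    print(name,"c",P.mean(0).round(1),"edges",np.linalg.norm(e,axis=1).round(1),"ang",ang.round(1))
fit("jar",[(142,291),(200,382),(108,438),(49,347)],4,(285,190),66,0)
fit("cradlebase",[(529,325),(722,300),(750,491),(565,517)],4,(285,190),10,0)
fit("cradletop",[(552,335),(718,313),(741,477),(577,498)],4,(285,190),34,0)
fit("mat",[(80,195),(273,226),(239,418),(45,384)],3.5,(145,160),4,0)
for nm,p,z in(("cap",(123,361),99.5),("big1",(101,161),35),("fp2",(378,475),31)):print(nm,back("top",unc(p,4,(285,190)),z).round(1))
for nm,p,z in(("big2",(394,492),35),("fp1",(405,335),25),("sand",(470,86),27),("sp1",(222,85),68),("sp2",(658,95),68)):print(nm,back("top",unc(p,3.5,(145,160)),z).round(1))
# side check: cap top centre
print("side cap",back("side",unc((275,172),3.5,(300,190)),99.5).round(1))
E
```

```text
jar c [521.    7.8] edges [59.  58.8 59.2 59.5] ang [32.6 31.4 33.2 31.2]
cradlebase c [ 498.4 -285.9] edges [111.  109.1 105.8 110.3] ang [7.5 7.3 8.1 9.9]
cradletop c [ 499.6 -283.9] edges [93.8 92.  92.1 91.5] ang [7.7 6.9 7.4 8. ]
mat c [599.7 297.3] edges [129.7 128.3 129.8 126.7] ang [80.9 80.8 80.2 80.8]
cap [522.    8.8  99.5]
big1 [636.2  21.2  35. ]
fp2 [ 460.5 -133.9   31. ]
big2 [478.  138.5  35. ]
fp1 [579.1 133.3  25. ]
sand [741.8  92.2  27. ]
sp1 [734.7 247.   68. ]
sp2 [728.6 -29.1  68. ]
side cap [516.8  17.5  99.5]
```

```bash
cat >> h.py <<'E'
def draw(n,img,c,a,h,zs,col,circ=False):
    for z in zs:
        th=np.linspace(0,2*np.pi,60) if circ else a+np.pi/4+np.arange(5)*np.pi/2
        r=h if circ else h*np.sqrt(2)
        P=np.array([proj(n,(c[0]+r*np.cos(t),c[1]+r*np.sin(t),z)) for t in th])
        cv2.polylines(img,[np.round(P*16+8*0).astype(np.int32)],False,col,1,cv2.LINE_AA,4)
E
python3 - <<'E'
from h import *
for n,(r0,r1,c0,c1) in {"side":(190,430,200,460),"top":(180,330,150,490)}.items():
    a=cv2.imread(f"pics/{n}0.png");f=3 if n=="side" else 2.3
    S=f
    a=cv2.resize(a[r0:r1,c0:c1],None,fx=S,fy=S,interpolation=cv2.INTER_CUBIC)
    import h
    op=h.proj
    h.proj=lambda n,X:(op(n,X)-[c0,r0]+.5)*S-.5
    j=(521.3,8.2)
    draw(n,a,j,np.radians(32.1),31,(0,66),(0,0,255)); draw(n,a,j,0,28.5,(73,99.5),(0,255,0),True)
    draw(n,a,(499,-285),np.radians(7.6),56,(0,10),(255,0,0));draw(n,a,(499,-285),np.radians(7.6),46.5,(34,),(255,0,255))
    draw(n,a,(499,-285),np.radians(7.6),34.5,(34,),(0,255,255))
    draw(n,a,(599.7,297.3),np.radians(80.7),65,(4,),(255,0,0))
    h.proj=op
    cv2.imwrite(f"pics/ov_{n}.png",a)
E
```

```text
(no output)
```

View pics/ov_side.png

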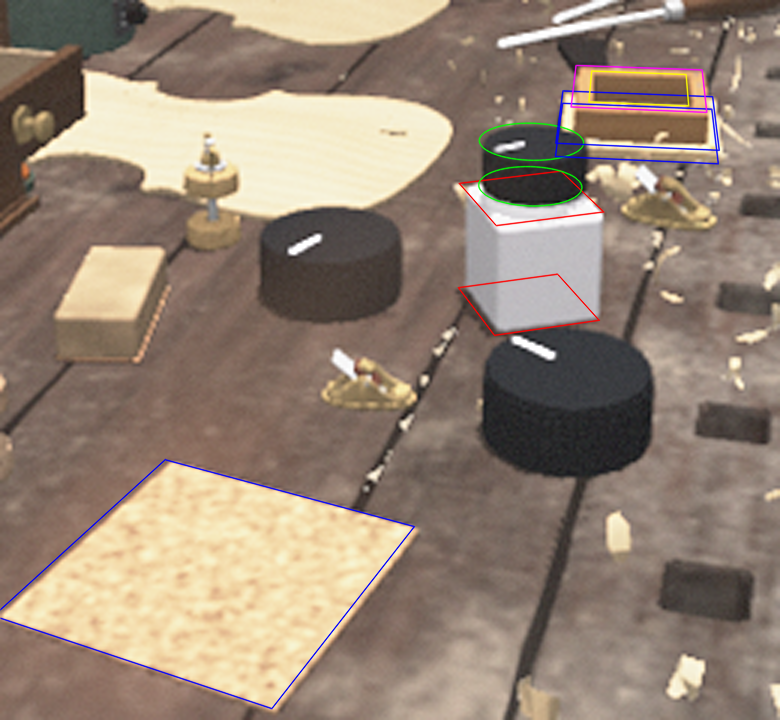

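View pics/ov_top.png

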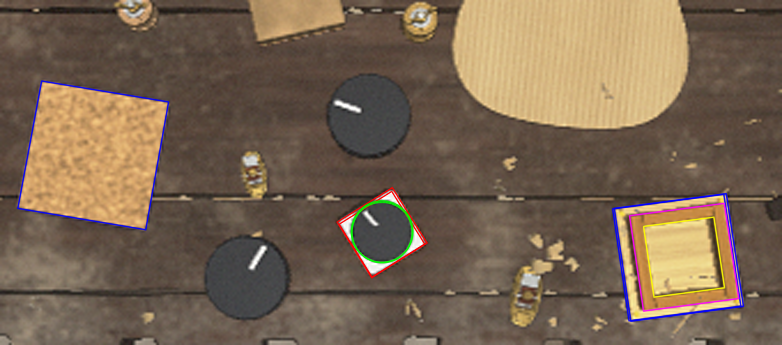

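```bash
python3 - <<'E'
from h import *
for nm,p,a0 in(("jar",(520.8,8.4,150),32.1),("cradle",(499,-285,150),7.6),("mat",(600,297,150),80.7)):
  for k in range(-4,5):
    q=manip.inverse_kinematics(p,quat(np.radians(a0+90*k)));print(nm,a0+90*k,None if q is None else np.round(q,2))
E
```

```text
jar -327.9 [-0.06  0.27  1.69 -0.    1.18 -0.63]
jar -237.9 [-0.06  0.27  1.69 -0.    1.18 -2.2 ]
jar -147.9 [-0.06  0.27  1.69 -0.    1.18  2.52]
jar -57.9 [-0.06  0.27  1.69 -0.    1.18  0.95]
jar 32.1 [-0.06  0.27  1.69 -0.    1.18 -0.63]
jar 122.1 [-0.06  0.27  1.69 -0.    1.18 -2.2 ]
jar 212.1 [-0.06  0.27  1.69 -0.    1.18  2.52]
jar 302.1 [-0.06  0.27  1.69 -0.    1.18  0.95]
jar 392.1 [-0.06  0.27  1.69 -0.    1.18 -0.63]
cradle -352.4 [-0.59  0.35  1.57 -0.    1.22 -0.73]
cradle -262.4 [-0.59  0.35  1.57 -0.    1.22 -2.3 ]
cradle -172.4 [-0.59  0.35  1.57 -0.    1.22  2.42]
cradle -82.4 [-0.59  0.35  1.57 -0.    1.22  0.85]
cradle 7.6 [-0.59  0.35  1.57 -0.    1.22 -0.73]
cradle 97.6 [-0.59  0.35  1.57 -0.    1.22 -2.3 ]
cradle 187.6 [-0.59  0.35  1.57 -0.    1.22  2.42]
cradle 277.6 [-0.59  0.35  1.57 -0.    1.22  0.85]
cradle 367.6 [-0.59  0.35  1.57 -0.    1.22 -0.73]
mat -279.3 [ 0.4   0.47  1.36 -0.    1.31 -1.01]
mat -189.3 [ 0.4   0.47  1.36 -0.    1.31 -2.58]
mat -99.3 [ 0.4   0.47  1.36 -0.    1.31  2.13]
mat -9.299999999999997 [ 0.4   0.47  1.36 -0.    1.31  0.56]
mat 80.7 [ 0.4   0.47  1.36 -0.    1.31 -1.01]
mat 170.7 [ 0.4   0.47  1.36 -0.    1.31 -2.58]
mat 260.7 [ 0.4   0.47  1.36 -0.    1.31  2.13]
mat 350.7 [ 0.4   0.47  1.36 -0.    1.31  0.56]
mat 440.7 [ 0.4   0.47  1.36 -0.    1.31 -1.01]
```

Candidates for the cap in the top view: large disc (310,229), large disc (257,300), and the small disc on the white square jar (316,281). The close crop confirms the last is the smallest, 57 mm across, and is screwed on the jar. The mat (190,247) and cradle (445,291) match their given sizes.

```bash
python3 - <<'E'
from h import *
a=quat(np.radians(32.1))
manip.reach((520.8,8.4,190),a);st()
cv2.imwrite("pics/pre.png",camera("side"))
manip.movel((520.8,8.4,33),velocity=120);st()
cv2.imwrite("pics/pre2.png",camera("side"))
manip.grip(55,45);st()
E
```

```text
t2.38 ee [520.8   9.2 190. ] F [-0.2  1.1  1.3] w85.2 j6 -0.63
t3.89 ee [521.5   8.4  33.6] F [-0.1  0.6  0.2] w85.5 j6 -0.63
t4.33 ee [521.    8.3  33.8] F [-0.2  0.6  5.7] w56.7 j6 -0.63
```

View pics/pre2.png

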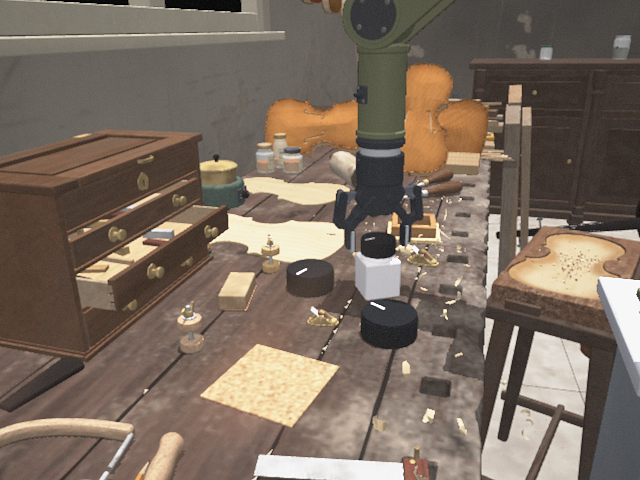

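```bash
python3 - <<'E'
from h import *
s=st();print(s["joint_pos"].round(3) if hasattr(s["joint_pos"],"round") else s["joint_pos"], s["tcp_rot"],s["moment"])
d=np.array([np.cos(np.radians(32.1)),np.sin(np.radians(32.1))])
for z in(33,46,60,80):
  for sg in(1,-1):print(z,sg,proj("side",(*(np.array([521,8.3])+sg*43*d),z)).round(0))
for n in("side","top"):
  a=camera(n);c=(190,330,300,460) if n=="side" else (200,340,240,400)
  cv2.imwrite(f"pics/g_{n}.png",cv2.resize(a[c[0]:c[1],c[2]:c[3]],None,fx=4,fy=4,interpolation=cv2.INTER_CUBIC))
E
```

```text
t4.33 ee [521.    8.3  33.8] F [-0.2  0.6  5.7] w56.7 j6 -0.63
[-0.065  0.416  1.827 -0.     0.898 -0.625] [4.17691793e-04 4.83999236e-01 8.75068316e-01 8.24397356e-05] [-0.05410726  0.25568391 -0.00733165]
33 1 [352. 276.]
33 -1 [399. 270.]
46 1 [352. 269.]
46 -1 [400. 263.]
60 1 [352. 262.]
60 -1 [400. 256.]
80 1 [352. 250.]
80 -1 [401. 245.]
```

View pics/g_side.png

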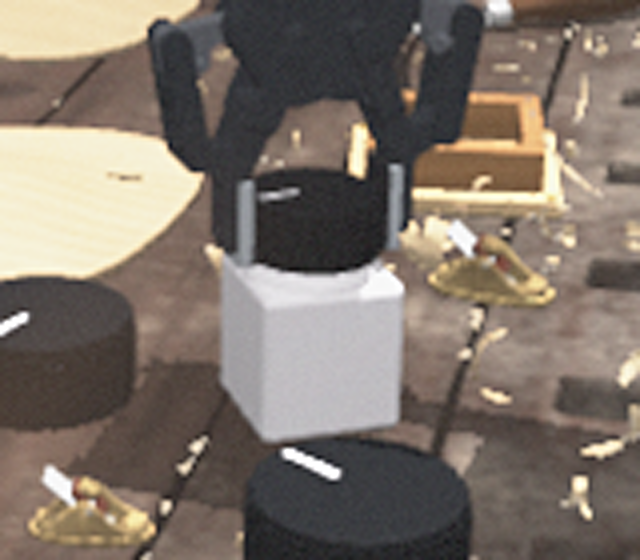

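View pics/g_top.png

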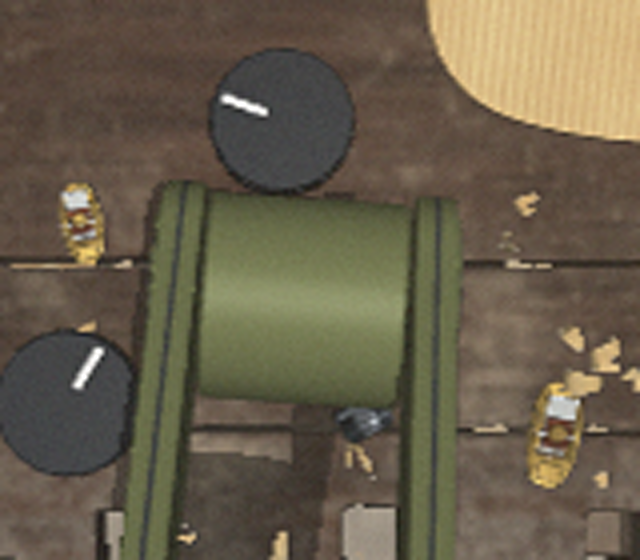

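```bash
python3 - <<'E'
from h import *
d=np.array([np.cos(np.radians(32.1)),np.sin(np.radians(32.1))])
for z in(40,55,60,65,70,75,80):
  print(z,[((proj("side",(*(np.array([521,8.3])+sg*31*d),z))-[300,190])*4).round(0) for sg in (1,-1)])
E
```

```text
40 [array([234., 327.]), array([372., 309.])]
55 [array([235., 294.]), array([373., 277.])]
60 [array([235., 283.]), array([374., 266.])]
65 [array([235., 272.]), array([374., 255.])]
70 [array([235., 261.]), array([375., 244.])]
75 [array([235., 250.]), array([375., 233.])]
80 [array([235., 239.]), array([375., 222.])]
```

```bash
python3 - <<'E'
from h import *
a=cv2.imread("pics/pre.png")
cv2.imwrite("pics/pre_c.png",cv2.resize(a[90:230,290:470],None,fx=4,fy=4,interpolation=cv2.INTER_CUBIC))
d=np.array([np.cos(np.radians(32.1)),np.sin(np.radians(32.1))])
for z in(190,203,215,230,240):
  print(z,[((proj("side",(*(np.array([520.8,9.2])+sg*45*d),z))-[290,90])*4).round(0) for sg in (1,-1)])
E
```

```text
190 [array([245., 384.]), array([457., 365.])]
203 [array([245., 352.]), array([459., 333.])]
215 [array([245., 322.]), array([460., 304.])]
230 [array([245., 284.]), array([462., 267.])]
240 [array([245., 258.]), array([463., 242.])]
```

View pics/pre_c.png

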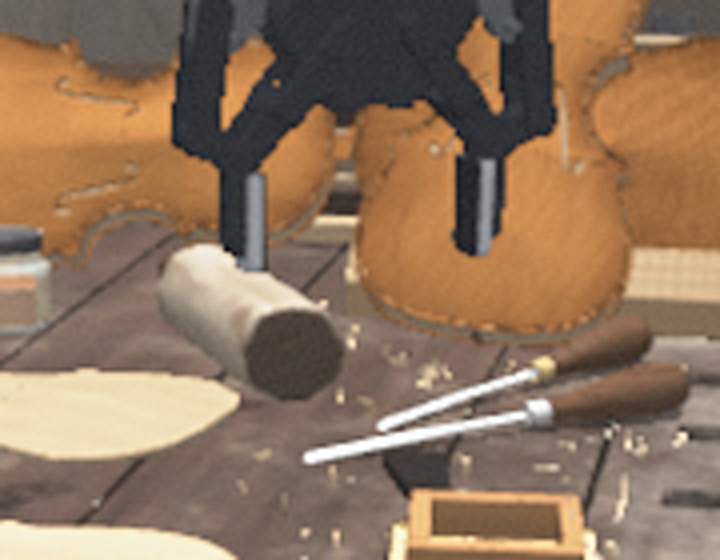

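The fingers took the cap (width 56.7 mm) because in both pictures they sit about 30 mm higher than the reported TCP says. So the TCP frame is off along z. I'll correct for that and verify visually.

```bash
python3 - <<'E'
from h import *
manip.grip(85);st()
for z in (15,8,4):
    manip.movel((520.8,8.4,z),velocity=100);s=st()
    if abs(s["contact_force"][2])>8: print("contact");break
a=camera("side");c=(170,310,300,460)
cv2.imwrite(f"pics/g2_side.png",cv2.resize(a[c[0]:c[1],c[2]:c[3]],None,fx=4,fy=4,interpolation=cv2.INTER_CUBIC))
E
```

```text
t4.83 ee [520.7   8.4  32.9] F [-0.7  0.   0.1] w85.0 j6 -0.63
t5.16 ee [520.    8.5  14.4] F [0.9 0.4 0.1] w84.8 j6 -0.63
t5.41 ee [520.6   8.4   7.9] F [0.5 0.3 0.3] w85.5 j6 -0.63
t5.66 ee [520.6   8.4   3.9] F [-0.1  0.3 -0. ] w84.8 j6 -0.63
```

View pics/g2_side.png

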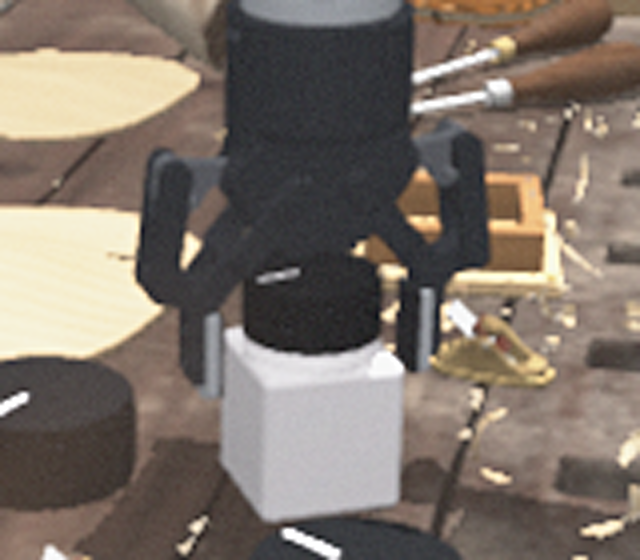

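```bash
python3 - <<'E'
from h import *
manip.grip(55,60);st()
manip.movel((520.8,8.4,20),velocity=60);s=st()
a=camera("side");c=(170,310,300,460)
cv2.imwrite(f"pics/g3_side.png",cv2.resize(a[c[0]:c[1],c[2]:c[3]],None,fx=4,fy=4,interpolation=cv2.INTER_CUBIC))
E
```

```text
t6.07 ee [520.4   8.1   4.7] F [-1.9 -1.8  5.1] w60.9 j6 -0.63
t6.48 ee [521.1   8.4  20.3] F [ 0.5  0.9 -4.9] w61.0 j6 -0.63
```

View pics/g3_side.png

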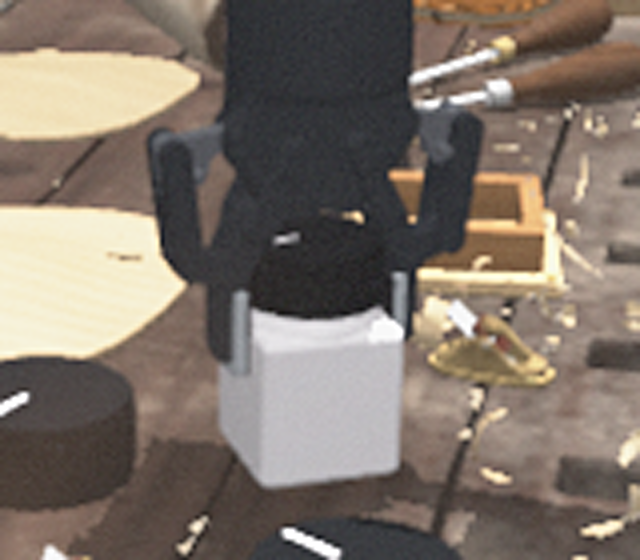

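```bash
python3 - <<'E'
from h import *
import h
manip.movel((520.8,8.4,110),velocity=200)
manip.reach((499,-285,110),quat(np.radians(7.6)));st()
manip.movel((499,-285,60),velocity=120);s=st()
cv2.imwrite("pics/cr_raw.png",camera("side"));cv2.imwrite("pics/crt_raw.png",camera("top"))
E
cat > ov.py <<'E'
import sys
from h import *
import h
def ov(n,src,out,box,S,items):
    r0,r1,c0,c1=box
    a=cv2.imread(src);a=cv2.resize(a[r0:r1,c0:c1],None,fx=S,fy=S,interpolation=cv2.INTER_CUBIC)
    op=h.proj;h.proj=lambda n,X:(op(n,X)-[c0,r0]+.5)*S-.5
    for it in items: draw(n,a,*it)
    h.proj=op;cv2.imwrite(out,a)
E
python3 - <<'E'
from ov import *
c=(499,-285);t=np.radians(7.6)
ov("side","pics/cr_raw.png","pics/cr.png",(130,270,350,490),5,[(c,t,56,(10,),(255,0,0)),(c,t,46.5,(34,),(255,0,255)),(c,t,34.5,(34,),(0,255,255)),(c,t,31,(56,122),(0,0,255)),(c,t,28.5,(129,155.5),(0,255,0),True)])
E
```

```text
t8.27 ee [ 498.6 -283.4  109.1] F [-0.  -0.5 -5.2] w61.0 j6 -0.72
t8.83 ee [ 499.5 -284.3   60.1] F [-0.2 -0.3 -4.4] w61.3 j6 -0.73
```

View pics/cr.png

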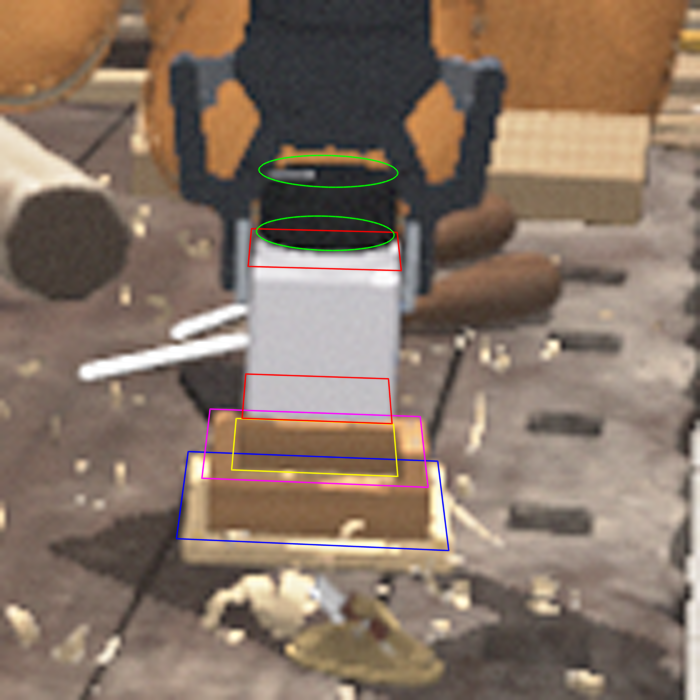

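View pics/crt_raw.png

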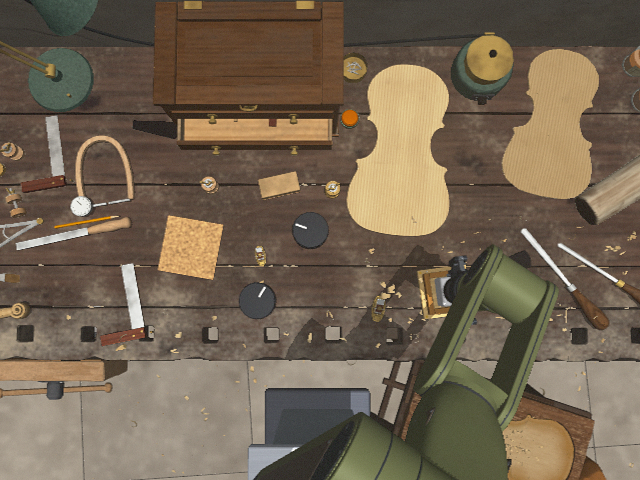

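```bash
python3 - <<'E'
from h import *
manip.movel((497.6,-285,45),velocity=100);st()
for z in (34,28,22,18,15.5,14.5):
    manip.movel((497.6,-285,z),velocity=40);s=st()
    f=s["contact_force"]
    if f[2]>6 or np.hypot(f[0],f[1])>12: print("contact");break
cv2.imwrite("pics/in_raw.png",camera("side"))
from ov import *
c=(498,-285);t=np.radians(7.6)
ov("side","pics/in_raw.png","pics/in.png",(130,270,350,490),5,[])
E
```

```text
t9.23 ee [ 497.2 -284.7   45. ] F [-1.3  0.4 -5.2] w61.0 j6 -0.73
t9.66 ee [ 497.3 -284.8   33.7] F [-0.4 -0.  -5.6] w61.1 j6 -0.73
t9.96 ee [ 497.3 -284.8   27.6] F [ 0.1 -0.7 -4.2] w60.9 j6 -0.73
t10.26 ee [ 497.2 -284.7   21.6] F [ 0.2  0.2 -5.1] w61.0 j6 -0.73
t10.51 ee [ 497.3 -284.8   17.7] F [-0.3  1.  -5.6] w60.6 j6 -0.73
t10.76 ee [ 497.5 -284.9   15.4] F [-0.5 -0.  -6.3] w61.2 j6 -0.73
t11.01 ee [ 497.8 -285.1   14.7] F [ 0.1 -0.2 -3.2] w61.0 j6 -0.73
```

View pics/in.png

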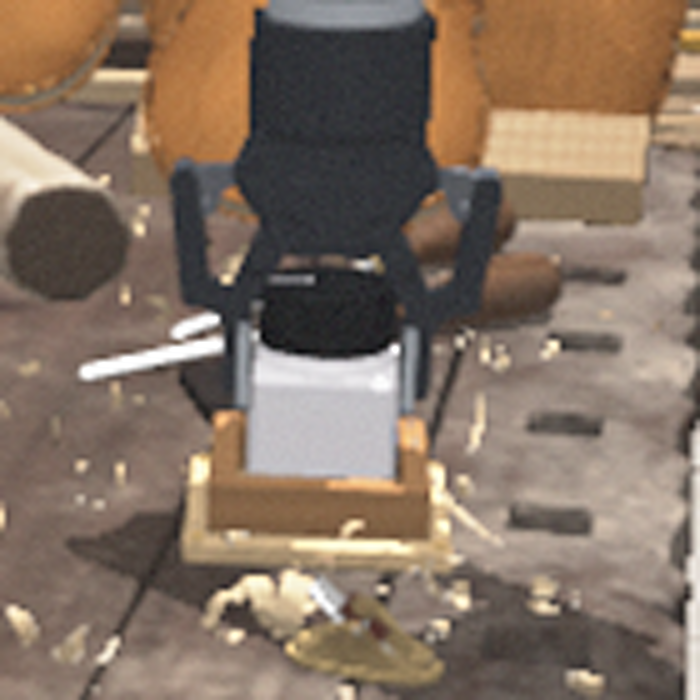

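```bash
python3 - <<'E'
from h import *
for z in (14.0,13.5):
    manip.movel((497.6,-285,z),velocity=40);s=st()
    if s["contact_force"][2]>-1: break
manip.grip(85);st()
manip.movel((497.6,-285,70),velocity=150);s=st()
q=np.array(s["joint_pos"]);q[5]=0.85;manip.movej(q)
manip.movel((497.6,-285,54),velocity=100);st()
cv2.imwrite("pics/cap_raw.png",camera("side"))
from ov import *
ov("side","pics/cap_raw.png","pics/cap.png",(130,270,350,490),5,[((497.8,-285),0,28.5,(83,109.5),(0,255,0),True)])
E
```

```text
t11.31 ee [ 497.8 -285.2   14.7] F [-1.2  0.6  3.3] w61.3 j6 -0.73
t11.68 ee [ 497.8 -285.1   14. ] F [ 0.2 -0.5  0.6] w85.0 j6 -0.73
t12.20 ee [ 497.6 -284.9   70. ] F [ 0.1 -0.4 -0.3] w85.1 j6 -0.73
t13.92 ee [ 496.8 -284.5   53.2] F [ 0.2 -0.2 -0.3] w85.2 j6 0.85
```

View pics/cap.png

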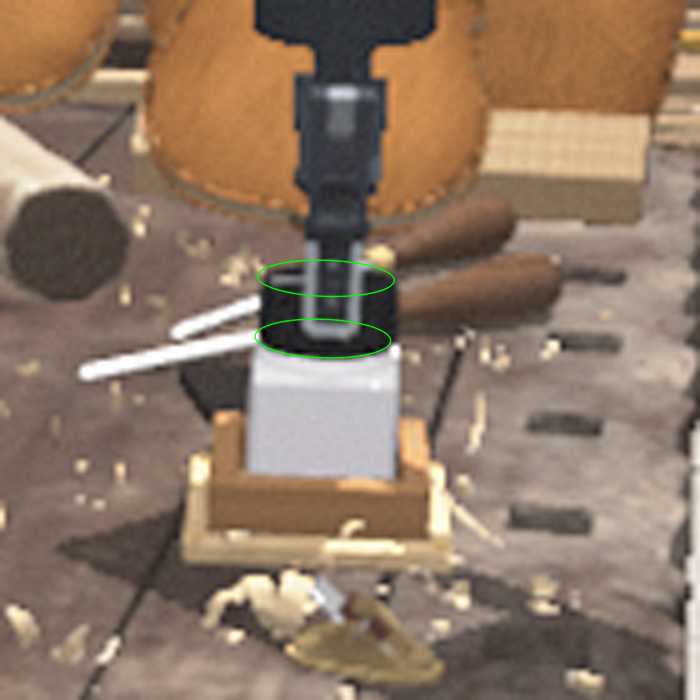

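```bash
python3 - <<'E'
from h import *
for z in (85,90,95,100,105): print(z,((proj("side",(497.6,-238,z))-[350,130]+.5)*5).round(0))
manip.grip(50,25);st()
cv2.imwrite("pics/cap2_raw.png",camera("side"))
for z in (80,83,86,90,95): print(z,((proj("side",(497.6,-251,z))-[350,130]+.5)*5).round(0))
from ov import *
ov("side","pics/cap2_raw.png","pics/cap2.png",(130,270,350,490),5,[((497.8,-285),0,28.5,(83,109.5),(0,255,0),True)])
E
```

```text
85 [308. 366.]
90 [309. 354.]
95 [309. 342.]
100 [310. 331.]
105 [310. 319.]
t14.34 ee [ 498.1 -285.5   54.7] F [-1.1  0.   2.5] w56.8 j6 0.85
80 [312. 368.]
83 [312. 361.]
86 [313. 354.]
90 [313. 345.]
95 [314. 333.]
```

View pics/cap2.png

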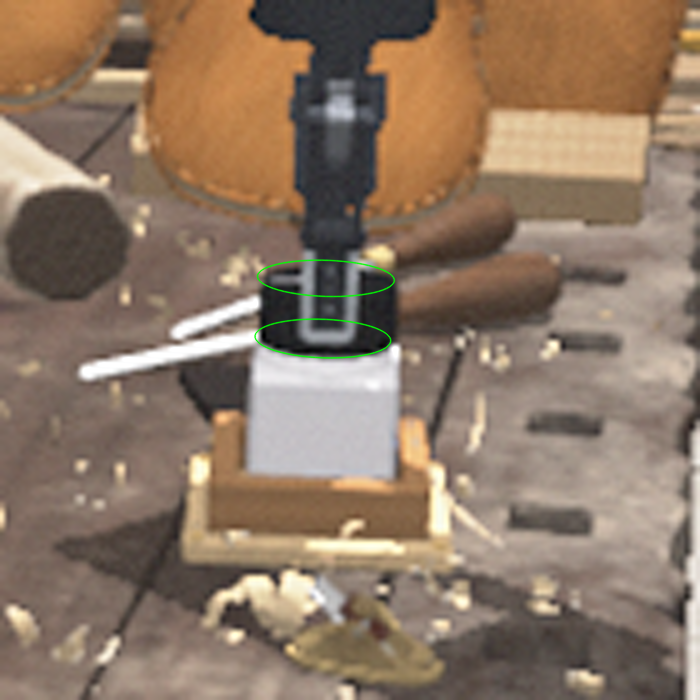

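```bash
cat >> h.py <<'E'
def turn(x,y,z0,j_to,rise=1.417,n=1):
    j0=manip.state()["joint_pos"][5]; 
    for k in range(1,n+1):
        j=j0+(j_to-j0)*k/n; z=z0+abs(j-j0)*rise
        s=manip.state();a=s["tcp_rot"]
        q=manip.inverse_kinematics((x,y,z),quat(np.radians(7.6)));q=np.array(q);q[5]=j
        manip.movej(q);s=st();print("  M",np.round(s["moment"],2))
    return z
E
python3 - <<'E'
from h import *
manip.grip(50,55);st()
z=turn(497.6,-285,54,-2.5,n=3);print(z)
cv2.imwrite("pics/t1_raw.png",camera("side"))
manip.grip(85);st()
from ov import *
ov("side","pics/t1_raw.png","pics/t1.png",(130,270,350,490),5,[((497.8,-285),0,28.5,(83+4.6,109.5+4.6),(0,255,0),True)])
E
```

```text
t14.61 ee [ 498.1 -285.6   55. ] F [-0.7 -0.1  5.9] w55.8 j6 0.85
t15.65 ee [ 498.4 -285.4   56.1] F [ 0.9 -0.3  4.9] w55.1 j6 -0.27
  M [-0.1  -0.21  0.07]
t16.69 ee [ 497.8 -285.2   57.6] F [ 0.1 -0.1  5.6] w55.9 j6 -1.38
  M [-0.07 -0.08  0.03]
t17.73 ee [ 497.5 -285.1   59.1] F [-0.7 -1.   5.7] w55.7 j6 -2.50
  M [-0.06  0.   -0.01]
58.7469278918769
t18.19 ee [ 497.2 -284.7   58.3] F [-0.3  0.4 -0.5] w84.9 j6 -2.50
```

View pics/t1.png

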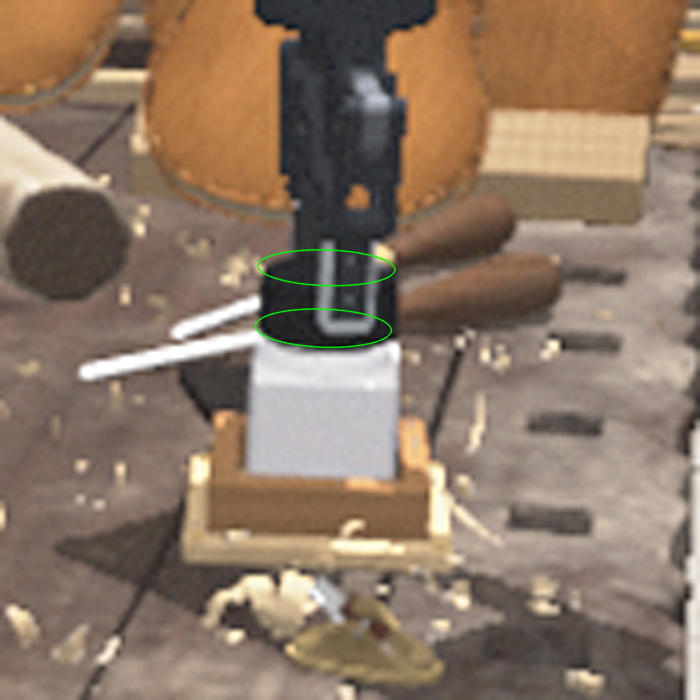

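```bash
python3 - <<'E'
from h import *
s=manip.state();q=np.array(s["joint_pos"]);q[5]=2.5;manip.movej(q)
manip.movel((497.6,-285,58.5));st()
cv2.imwrite("pics/t2_raw.png",camera("side"))
from ov import *
ov("side","pics/t2_raw.png","pics/t2.png",(130,270,350,490),5,[])
E
```

```text
t22.57 ee [ 497.7 -285.1   58.5] F [-0.2 -0.2 -0.2] w85.2 j6 2.50
```

View pics/t2.png

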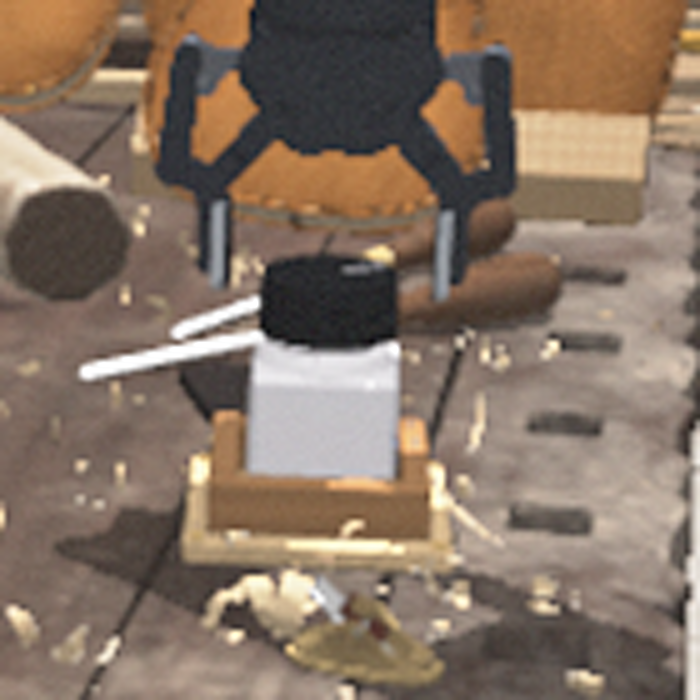

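```bash
python3 - <<'E'
from h import *
manip.grip(50,55);st()
z=turn(497.6,-285,58.5,-1.9,n=2);print(z)
manip.movel((497.6,-285,z+4),velocity=40);s=st()
cv2.imwrite("pics/t3_raw.png",camera("side"))
from ov import *
ov("side","pics/t3_raw.png","pics/t3.png",(130,270,350,490),5,[])
E
```

```text
t23.00 ee [ 497.9 -285.2   58.9] F [-0.9 -0.7  3.7] w55.3 j6 2.50
t24.90 ee [ 497.7 -285.7   62. ] F [-2.  -2.2  5.7] w55.5 j6 0.30
  M [-0.38  0.23  0.02]
t26.80 ee [ 498.2 -285.4   65. ] F [ 1.3 -0.7  5.3] w55.4 j6 -1.90
  M [-0.3  -0.06 -0.07]
64.7346998734016
t27.05 ee [ 497.4 -284.8   68.4] F [ 1.2 -1.7 -0.8] w55.4 j6 -1.90
```

View pics/t3.png

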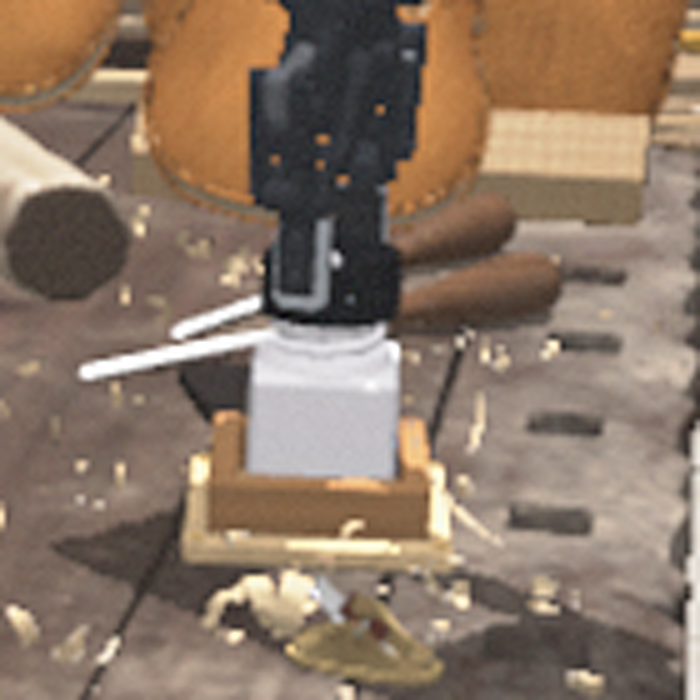

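```bash
python3 - <<'E'
from h import *
for z in (74,80,90):
    manip.movel((497.6,-285,z),velocity=60);s=st()
    if s["contact_force"][2]<-3.5: print("heavy");break
cv2.imwrite("pics/t4_raw.png",camera("side"))
from ov import *
ov("side","pics/t4_raw.png","pics/t4.png",(130,270,350,490),5,[])
E
```

```text
t27.35 ee [ 497.2 -284.5   74. ] F [-0.1  0.1 -1.1] w55.5 j6 -1.90
t27.60 ee [ 497.9 -285.1   80.5] F [-0.7 -0.4 -1.5] w55.7 j6 -1.90
t27.92 ee [ 498.1 -285.4   90.7] F [ 0.1  0.3 -1.3] w55.5 j6 -1.90
```

View pics/t4.png

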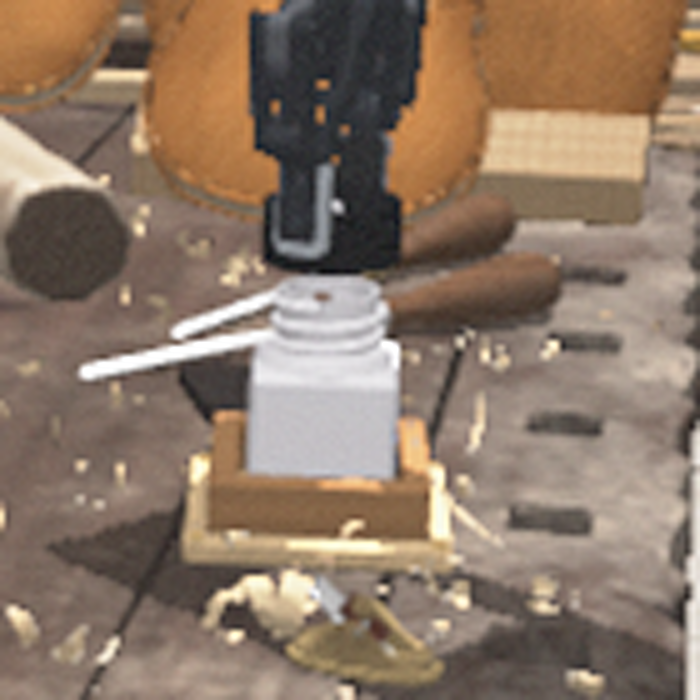

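```bash
python3 - <<'E'
from h import *
o=quat(np.radians(131))
print(manip.inverse_kinematics((598,297,-25),o))
manip.movel((497.6,-285,120),velocity=150)
manip.reach((598,297,110),o);st()
manip.movel((598,297,0),velocity=120);st()
cv2.imwrite("pics/m_raw.png",camera("side"))
from ov import *
ov("side","pics/m_raw.png","pics/m.png",(280,440,190,350),4.5,[((599,297),np.radians(80.7),65,(4,),(255,0,0)),((598,297),0,28.5,(28.5,55),(0,255,0),True)])
E
```

```text
[ 3.97723526e-01  6.44536927e-01  1.53926132e+00 -4.44089210e-16
  9.57794403e-01 -1.88865779e+00]
t30.43 ee [598.4 295.7 110. ] F [-0.7 -0.4 -1.3] w55.5 j6 -1.89
t31.50 ee [598.8 297.3   0.8] F [ 0.9  0.2 -1.2] w55.3 j6 -1.89
```

View pics/m.png

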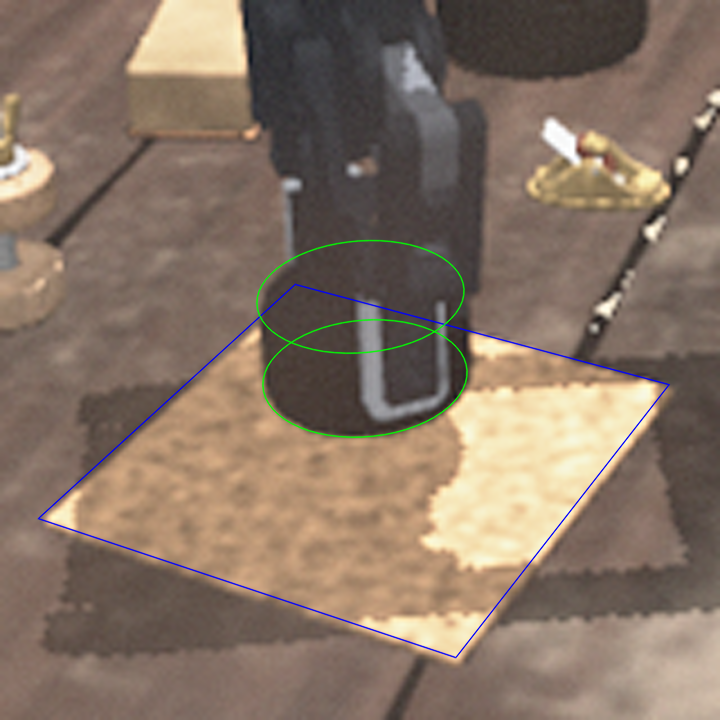

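The overlay agrees with the rim at ee+28.5 mm. Lowering with force checks.

```bash
python3 - <<'E'
from h import *
for z in (-16,-20,-22,-23,-24,-24.7,-25.4,-26,-26.6,-27.2):
    manip.movel((598,297,z),velocity=40);s=st()
    if s["contact_force"][2]>0.8: print("contact");break
cv2.imwrite("pics/m2_raw.png",camera("side"))
from ov import *
ov("side","pics/m2_raw.png","pics/m2.png",(280,440,190,350),4.5,[((598,297),0,28.5,(4,30.5),(0,255,0),True)])
E
```

```text
t32.10 ee [597.7 296.9 -16.4] F [ 0.1  0.  -0.8] w55.4 j6 -1.89
t32.35 ee [597.8 296.9 -20.3] F [-0.9 -0.6 -2. ] w55.3 j6 -1.89
t32.60 ee [597.9 297.  -22.1] F [-0.2 -0.1 -1.5] w55.8 j6 -1.89
t32.85 ee [598. 297. -23.] F [ 0.5 -0.6 -0.6] w55.4 j6 -1.89
t33.10 ee [597.9 297.  -24.1] F [-0.1  0.1 -1.7] w55.6 j6 -1.89
t33.35 ee [598.1 297.  -24.3] F [-0.6 -0.8  2.5] w55.6 j6 -1.89
contact
```

View pics/m2.png

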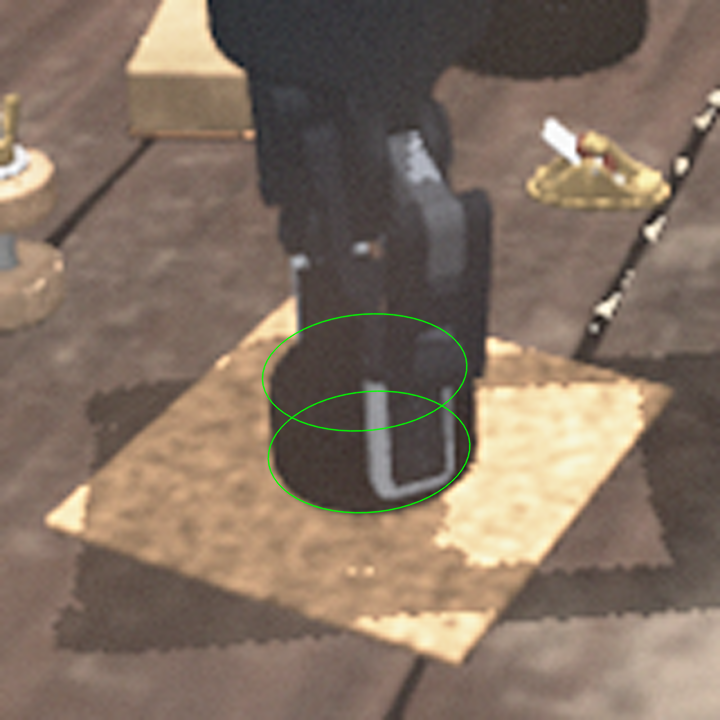

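```bash
python3 - <<'E'
from h import *
manip.grip(85);st()
manip.movel((598,297,120),velocity=150);st()
manip.movej([1.188,0.307,1.506,0,1.328,-0.5]);st()
for n in("top","side"): cv2.imwrite(f"pics/f_{n}.png",camera(n))
a=cv2.imread("pics/f_top.png");cv2.imwrite("pics/f_topc.png",cv2.resize(a[170:330,140:490],None,fx=2.25,fy=2.25,interpolation=cv2.INTER_CUBIC))
E
```

```text
t33.81 ee [598.  297.  -24.8] F [-0.1 -0.2  0. ] w85.1 j6 -1.89
t34.92 ee [597.2 296.6 118.9] F [-0.5 -1.1  0.4] w84.7 j6 -1.89
t36.73 ee [175.9 547.9 197.2] F [-0.1 -0.5  0.3] w85.1 j6 -0.50
```

View pics/f_topc.png

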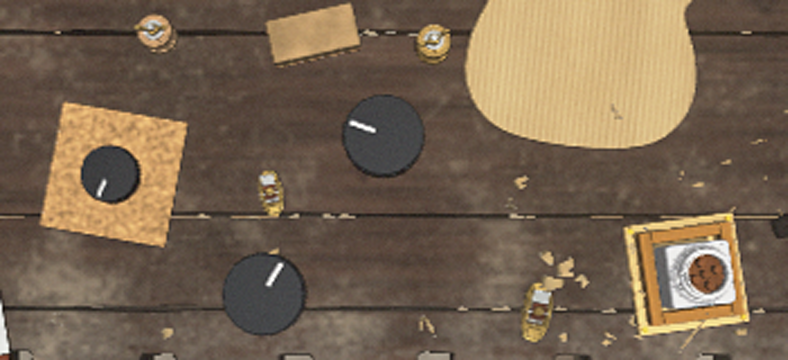

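View pics/f_side.png

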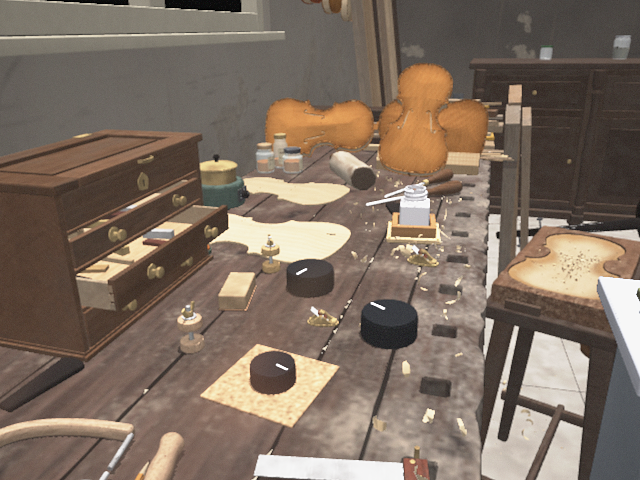

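```bash
python3 - <<'E'
from ov import *
c=(498,-286);t=np.radians(7.6+0)
it=[(c,t,31,(76,),(0,0,255)),(c,0,22,(106,),(0,255,0),True),(c,t,31,(10,),(255,0,0))]
ov("top","pics/f_top.png","pics/fo_t.png",(250,330,400,490),7,it)
ov("side","pics/f_side.png","pics/fo_s.png",(170,250,370,460),7,it)
a=np.hstack([cv2.imread("pics/fo_t.png"),cv2.imread("pics/fo_s.png")]);cv2.imwrite("pics/fo.png",cv2.resize(a,(800,int(800*a.shape[0]/a.shape[1]))))
E
```

```text
(no output)
```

View pics/fo.png

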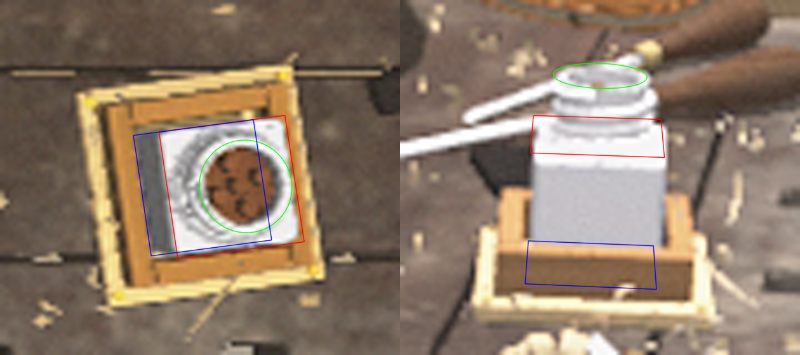

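Upright and seated to within about a pixel, with slight rotation inside the play; the other tools haven't moved.

```bash
python3 - <<'E'
from plant import job
job.hand_in()
E
```

```text
the job is handed in; nothing more can be done
```

The job is handed in. The open jar stands in the wooden cradle, and its black cap lies top up on the cork mat. The robot's clock read about 37 s against the 72 s limit.

**What I did:**
- **Jar:** I gripped it by its body and lowered it into the cradle with force checks.
- **Cap:** I unscrewed it counterclockwise in two strokes, 3.35 and 4.4 rad. The lifted load of about 1.3 N, the cap's weight, showed it was free of the jar. I then lowered it onto the mat until it touched, at 2.5 N, and opened the fingers.

**Last checks:** The top and side pictures show the jar upright and seated, within about a pixel of its model outline. The cap is at about the middle of the mat with its white line up. The planes, sanding block, clamps and two large caps look where they were, though I judged this by eye.

**What disagreed:** In the pictures the fingertips sat about 30 mm higher than the stated tool frame says. Because of this my first grasp closed on the cap instead of the jar body. I released it without moving the jar and corrected for the offset afterwards. The robot's and cameras' x positions also differed by about 1.5 mm, which I allowed for at the cradle.

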